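Push a returned carton through the returns bin's flap

ROBOT

A 6-joint arm with a two-finger parallel gripper is mounted at the origin on a cart in front of the work surface, level with it; the furniture and walls round the work are solid. World frame = base frame: x ahead of the robot, y to its left, z up, the work surface at z = 0. Lengths are in m, angles in rad, forces in N, time in s.
With the tool pointing down it reaches from about 0.275 to 0.875 m from the base axis. Payload 12.5 kg.
Tool frame: the origin (TCP) lies between the finger pads; the fingertips stand 17 mm ahead of it and the grasp point (between the pads) lies 2 mm behind it (env.tips_ahead is the distance from the TCP to the fingertips, in m); y points along the fingers, x is the direction in which the jaws open and shut, and the axes are right-handed (so a half turn about y gives the same grasp; the last joint's range is limited). The gripper opens to 85 mm and grips with 20 to 120 N. Pads are 22 mm wide; open, the fingers measure 114 mm over their backs; the gripper's body (76 mm by 85 mm) begins 54 mm behind the grasp point. The pads swing forward as they close: fully open they stand 13 mm farther back than shut.
Start: joints at [1.171, 0.351, 1.652, -0, 1.139, -0.085], TCP at [0.17, 0.523, 0.248] pointing down, gripper open.
Joint ranges: [-2.75, 2.75], [-0.79, 2.1], [0.01, 2.65], [-1.57, 4.71], [0.07, 3.14], [-2.87, 2.87]. Speed limits (rad/s): [2.22, 2.22, 2.79, 3.14, 3.14, 3.14].

INTERFACE

Orientations are given as a unit quaternion [x, y, z, w].
In Python, from bench import env gives the robot as it stands.
- The arm moves only by the tool play_rows, never from a script. Its argument "targets" is a list of rows, each a list of 3 entries, a list of its own where there are three numbers: the shift along the tool's x, y, z in m, then the turn, a rotation vector about the tool's x, y, z in degrees, then the opening, from 0 (shut) to 1 (fully open). A call has exactly 10 rows; each row shifts and turns the commanded pose from where the row before left it, along the tool's axes as they then stand; what a row does not reach is not made up. A row lasts 1/10 s, in which the tool goes at most 50 mm and 8.59 degrees, less where a joint would pass 70% of its speed; a pose out of reach is approached as far as the arm can. A call is refused whole if a number of a shift passes 0.05 or a number of a turn 8.59, either way. A call with a gripper value outside its range is refused whole. The fingers move at their own pace and stop on an object; "grip_force" is the grip in N (left out, the last holds). Time passes only in rows, so rows that do not move let the fingers close, or fill a call up. It gives the time, the measured TCP pose, the force and the opening at its end, in the units of the state.
- env.sense(): the state, without advancing time (a new reading comes with each control period).
- env.snapshot(name): name is "scene" or "top"; returns a dict with "img" (420x560x3 uint8, red, green, blue), "intrinsics" (3x3 intrinsics, pixels), "extrinsics" (4x4, takes a point from camera to world coordinates). Camera axes: x right, y up, looking along -z (the intrinsics and any distortion apply to the point x, -y, -z); pixel columns grow to the right and rows downward; lengths in m; the calibration is good to about 2 mm. A picture is of the moment at which its call begins. There is no depth.
- env.sign_off(): hands the job in, once; it reports no verdict.
The state is a dict: "time_s": time; "qpos": joint angles; "qvel": joint speeds; "joint_efforts": joint torques, N m; "tool_pos": TCP position; "tool_rot": TCP orientation; "contact_force": force on the tool from outside, world axes, zero at the start; "torque": the same for the moment, N m; "opening": finger opening in m.
Only numpy, scipy, OpenCV 4.12 (cv2) and the standard library are available. Lean on these libraries where they do the work, as an engineer would, in place of code of your own. Each camera call takes 0.05 s, during which the arm holds its last target.

TASK

Put the blue-banded product box into the grey returns bin: push it down through the orange sprung flap in the bin's top, so that the box itself opens the flap, and let it go so that it drops inside and the flap swings shut again. Leave the green-banded and the maroon-banded box where they stand.

Things in the scene. Friction and masses are not known exactly. Their poses are not given: they have to be found in the camera images.
- blue_box: white product box with blue bands, 60 x 155 x 45 mm, 0.14 kg, standing on a long narrow side: 45 mm wide, 155 long, 60 high. Origin in the middle of one 60 x 155 mm face; x along the 60 mm (vertical), y along the 155 mm, z level, out of the opposite face: the box's centre is 22.5 mm along z. Grasp its upper 25 mm from above, across the 45 mm. In any place of the row.
- green_box: white product box with green bands, 60 x 155 x 45 mm, 0.14 kg, standing on a long narrow side: 45 mm wide, 155 long, 60 high. Origin in the middle of one 60 x 155 mm face; x along the 60 mm (vertical), y along the 155 mm, z level, out of the opposite face: the box's centre is 22.5 mm along z. A bystander: to be left alone.
- maroon_box: white product box with maroon bands, 60 x 155 x 45 mm, 0.14 kg, standing on a long narrow side: 45 mm wide, 155 long, 60 high. Origin in the middle of one 60 x 155 mm face; x along the 60 mm (vertical), y along the 155 mm, z level, out of the opposite face: the box's centre is 22.5 mm along z. A bystander: to be left alone.
- returns_bin: grey steel bin fixed to the bench at the robot's left, 156 x 230 x 130 mm high; origin at the centre of its underside, x across the 156 mm, y along the 230 mm, z up. Mouth in its top 116 (x) by 190 mm (y), centred, rim at z = 130 mm, closed by an orange two-leaf flap whose top face is at z = 122 mm. Inner floor at z = 5 mm.
- flap (a joint): angle of the orange flap, rad: 0 shut, 1.45 open. Two smooth geared leaves 57 mm wide, hinged under the mouth's long sides, 8 mm below the rim, with an 18 mm gap between them; they swing down only, and spring shut. 2 to 5 N opens them. Let go with its underside 55 to 60 mm below the rim, the box drops; higher up it may be pushed back. Open the fingers only a little in the mouth.

How it is judged:
On the way:
1. the blue-banded box is pushed into the mouth by the gripper, and opens the flap (x of blue_box in the frame of returns_bin between -0.072 and 0.072 m and y of blue_box in the frame of returns_bin between -0.11 and 0.11 m and value of joint flap above 0.4 rad and z of blue_box in the frame of returns_bin below 0.14 m and contact force between any of the fingers, the arm and blue_box above 0.5 N), for 0.05 s.
At the end, for the whole second after the job is handed in: The blue-banded box lies at rest inside the bin (its origin within 72 mm in x and 110 mm in y of the bin's centre and less than 75 mm above the bin's underside) and the flap is shut (below 0.1 rad). The other two boxes have not moved more than 20 mm (x of blue_box in the frame of returns_bin between -0.072 and 0.072 m and y of blue_box in the frame of returns_bin between -0.11 and 0.11 m and z of blue_box in the frame of returns_bin below 0.075 m and value of joint flap below 0.1 rad and linear speed of blue_box below 0.02 m/s); the robot touches nothing.
It fails at once if the green-banded box is moved more than 20 mm (distance of green_box from where it was at the start of the episode above 0.02 m).
It fails at once if the maroon-banded box is moved more than 20 mm (distance of maroon_box from where it was at the start of the episode above 0.02 m).
It also fails if it takes over 35 s, if anything falls off the work surface, if the arm or the gripper's body presses on something with over 40 N, if the wrist force passes 120 N, or if a joint passes its speed limit or range.

## Working session

There is one attempt and no reset: what is moved stays moved. The work goes in short steps, Python scripts to look and compute and a tool call to move; the robot and the scene stay as the last step left them, time stands still between calls to the robot, and variables do not carry over. Pictures are saved under pics/ and viewed, and the job is handed in when it is done.

Besides the shell and the picture viewer there is one more tool, called after ">>>" as name([rows], argument=value, ...), one row to a line, values as JSON. play_rows: Moves the arm, as the interface text tells. Its arguments: {"type":"object","properties":{"targets":{"type":"array"},"grip_force":{"type":"number"}},"required":["targets"]}

```bash
mkdir -p pics; ls; python3 - <<'E'
from bench import env
import cv2,pickle
s=env.sense();print(s)
d={}
for n in("scene","top"):
    d[n]=env.snapshot(n);cv2.imwrite(f"pics/{n}0.png",d[n]["img"][:,:,::-1]);print(d[n]["intrinsics"],d[n]["extrinsics"],d[n].keys())
pickle.dump(d,open("d0.pkl","wb"))
E
```

```text
pics
{'time_s': 0.0, 'qpos': array([ 1.17138785e+00,  3.51201986e-01,  1.65238836e+00,  7.62132554e-07,
        1.13910271e+00, -8.46171993e-02]), 'qvel': array([ 8.24449879e-04,  3.48493404e-04, -2.93976315e-05, -1.77717956e-04,
        6.96867504e-04, -2.40811894e-04]), 'joint_efforts': array([ 2.14193991e-03, -5.06109345e+01, -2.91410244e+01,  1.06947982e-04,
        4.48435443e-03, -8.75948444e-06]), 'tool_pos': array([0.17015948, 0.52270629, 0.24779075]), 'tool_rot': array([ 0.57239364,  0.41511285, -0.41577913, -0.57199175]), 'contact_force': array([ 0.43844568, -0.69134288,  0.36315831]), 'torque': array([ 0.0283129 , -0.01589205, -0.0114229 ]), 'opening': 0.08537946868196696}
[[543.02406629   0.         272.44797909]
 [  0.         543.02406629 206.06093199]
 [  0.           0.           1.        ]] [[ 0.42659896  0.42166763 -0.80013108 -0.57824099]
 [-0.90419846  0.17835346 -0.38809172 -0.42334881]
 [-0.02093957  0.88903681  0.45735662  0.69077701]
 [ 0.          0.          0.          1.        ]] dict_keys(['img', 'intrinsics', 'extrinsics'])
[[394.47570019   0.         282.43109846]
 [  0.         394.47570019 211.45660327]
 [  0.           0.           1.        ]] [[ 0.00296655  0.9859119  -0.1672391   0.31246882]
 [-0.99994522  0.0046033   0.00940003  0.06628046]
 [ 0.01003746  0.16720205  0.98587155  0.95367447]
 [ 0.          0.          0.          1.        ]] dict_keys(['img', 'intrinsics', 'extrinsics'])
```

View pics/scene0.png

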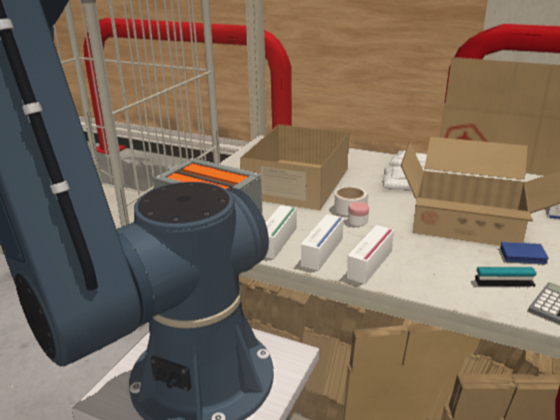

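View pics/top0.png

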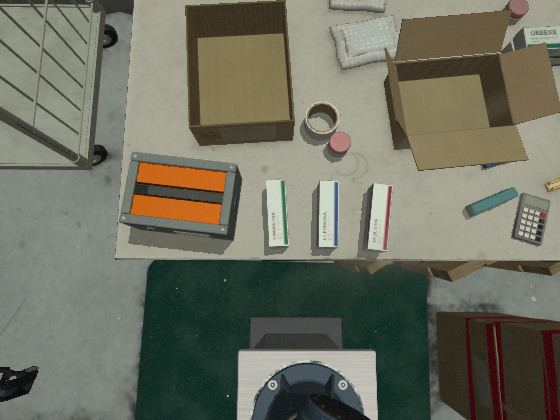

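The top view shows the three boxes in a row: green at about (277,213), blue at (328,213) and maroon at (380,216). The bin is around (180,195) with its orange leaves. Next I'll measure the blue box top and the bin rim by masks.

```bash
cat > h.py <<'E'
import numpy as np
def ray(s,p,z):
    K,T=s["intrinsics"],s["extrinsics"]
    v=np.linalg.inv(K)@np.array([p[0],p[1],1.]); d=T[:3,:3]@np.array([v[0],-v[1],-v[2]]); o=T[:3,3]
    return o+d*(z-o[2])/d[2]
def proj(s,P):
    T=s["extrinsics"];c=T[:3,:3].T@(np.array(P)-T[:3,3]);q=s["intrinsics"]@np.array([c[0],-c[1],-c[2]]);return q[:2]/q[2]
E
python3 - <<'E'
import pickle,cv2,numpy as np
from h import *
d=pickle.load(open("d0.pkl","rb"));t=d["top"];im=t["img"]
hsv=cv2.cvtColor(im,cv2.COLOR_RGB2HSV)
bgr=im[:,:,::-1]
a=cv2.resize(bgr[140:260,250:410],None,fx=5,fy=5,interpolation=cv2.INTER_CUBIC);cv2.imwrite("pics/c1.png",a)
a=cv2.resize(bgr[140:250,110:250],None,fx=5,fy=5,interpolation=cv2.INTER_CUBIC);cv2.imwrite("pics/c2.png",a)
m=cv2.inRange(hsv,(3,150,120),(20,255,255));n,l,st,c=cv2.connectedComponentsWithStats(m)
for i in range(1,n):
    if st[i,4]>200:
        pts=np.argwhere(l==i)[:,::-1].astype(np.float32);b=cv2.boxPoints(cv2.minAreaRect(pts))
        print("orange",c[i],st[i]); W=np.array([ray(t,p,.122) for p in b]);print(W.round(4), W.mean(0))
s=d["scene"];
a=cv2.resize(s["img"][150:290,140:410,::-1],None,fx=2.9,fy=2.9,interpolation=cv2.INTER_CUBIC);cv2.imwrite("pics/c3.png",a)
E
```

```text
orange [181.19906868 176.53958091] [ 137  162   89   30 1718]
[[0.5183 0.374  0.122 ]
 [0.562  0.3719 0.122 ]
 [0.5403 0.1816 0.122 ]
 [0.4969 0.1853 0.122 ]] [0.52939089 0.278196   0.122     ]
orange [175.82611142 209.10016882] [ 130  195   92   30 1777]
[[0.4471 0.3829 0.122 ]
 [0.4905 0.3808 0.122 ]
 [0.4686 0.1895 0.122 ]
 [0.4254 0.1933 0.122 ]] [0.4578951  0.28663508 0.122     ]
```

View pics/c1.png

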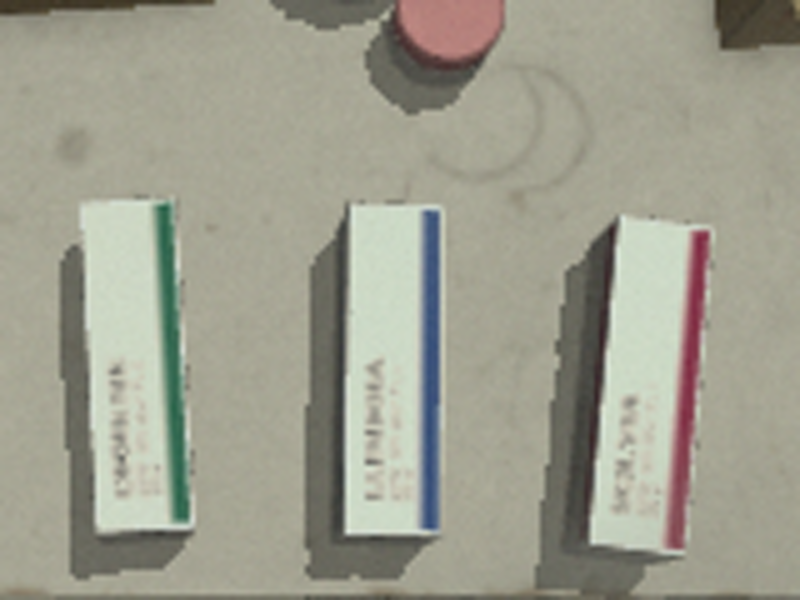

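View pics/c2.png

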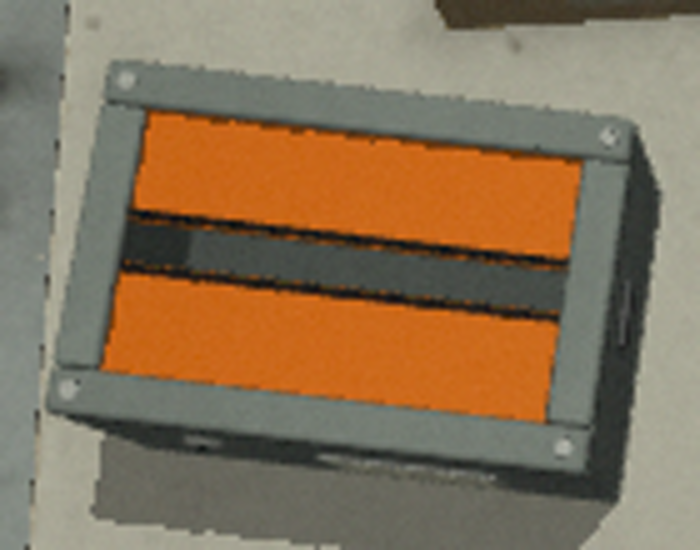

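View pics/c3.png

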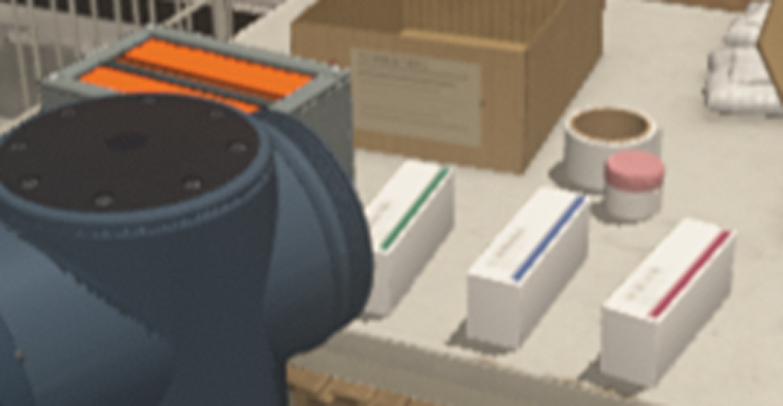

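The crops show the blue box's top face with corners at about (349,204), (443,205), (439,536) and (344,535) in c1. The bin rim corners are about (110,60), (635,118), (585,472) and (48,410) in c2. Both are at 5x scale.

```bash
python3 - <<'E'
import pickle,cv2,numpy as np
from h import *
d=pickle.load(open("d0.pkl","rb"));t=d["top"];im=t["img"]
f=lambda c,o:[((x+.5)/5-.5+o[0],(y+.5)/5-.5+o[1]) for x,y in c]
def rep(n,W):
    W=np.array(W);print(n,W.round(4).tolist(),"c",W.mean(0).round(4),"sides",[round(float(np.linalg.norm(W[i]-W[(i+1)%4])),4) for i in range(4)])
    e=(W[0]+W[1]-W[2]-W[3]);print(" dir 03 (deg from x)",np.degrees(np.arctan2(e[1],e[0])));e=(W[0]+W[3]-W[2]-W[1]);print(" dir 10 (deg from x)",np.degrees(np.arctan2(e[1],e[0])))
rep("bin",[ray(t,p,.13) for p in f([(110,60),(635,118),(585,472),(48,410)],(110,140))])
rep("blue",[ray(t,p,.06) for p in f([(349,204),(443,205),(439,536),(344,535)],(250,140))])
rep("green",[ray(t,p,.06) for p in f([(80,202),(173,197),(193,530),(98,533)],(250,140))])
rep("maroon",[ray(t,p,.06) for p in f([(619,215),(713,228),(686,555),(588,547)],(250,140))])
# mask
hsv=cv2.cvtColor(im,cv2.COLOR_RGB2HSV)
m=cv2.inRange(hsv,(0,0,215),(180,45,255))|cv2.inRange(hsv,(100,90,60),(130,255,255))
m[:,:312]=0;m[:,345:]=0;m[:170]=0;m[255:]=0
m=cv2.morphologyEx(m,cv2.MORPH_CLOSE,np.ones((3,3),np.uint8))
n,l,st,c=cv2.connectedComponentsWithStats(m);i=1+np.argmax(st[1:,4]);print(st[i])
b=cv2.minAreaRect(np.argwhere(l==i)[:,::-1].astype(np.float32));print(b,ray(t,b[0],.06))
# two views: blue stripe far end check
s=d["scene"];
import sys
for P in ray(t,((443.5)/5-.5+250,205.5/5-.5+140),.06),ray(t,((439.5)/5-.5+250,536.5/5-.5+140),.06):
    q=proj(s,P);print("proj scene crop3",(q-[140,150])*2.9)
for x,y in f([(110,60),(635,118)],(110,140)):
    q=proj(s,ray(t,(x,y),.13));print("bin",(q-[140,150])*2.9)
from scipy.spatial.transform import Rotation as R
r=R.from_quat([0.57239364,0.41511285,-0.41577913,-0.57199175]);print(r.as_matrix().round(3))
E
```

```text
bin [[0.5821, 0.3854, 0.13], [0.5575, 0.1577, 0.13], [0.4038, 0.1752, 0.13], [0.429, 0.4012, 0.13]] c [0.4931 0.2799 0.13  ] sides [0.229, 0.1547, 0.2273, 0.1539]
 dir 03 (deg from x) -6.1794444705470495
 dir 10 (deg from x) 83.72274968114438
blue [[0.5379, -0.0282, 0.06], [0.5377, -0.0721, 0.06], [0.3834, -0.0671, 0.06], [0.3837, -0.024, 0.06]] c [ 0.4607 -0.0478  0.06  ] sides [0.0439, 0.1544, 0.0431, 0.1543]
 dir 03 (deg from x) -1.7155183835972494
 dir 10 (deg from x) 89.65140806641669
green [[0.5382, 0.0972, 0.06], [0.5408, 0.0539, 0.06], [0.3857, 0.0445, 0.06], [0.3842, 0.0875, 0.06]] c [0.4622 0.0707 0.06  ] sides [0.0434, 0.1554, 0.043, 0.1543]
 dir 03 (deg from x) 3.5366402859300083
 dir 10 (deg from x) 92.7558947453875
maroon [[0.5333, -0.1542, 0.06], [0.5273, -0.1979, 0.06], [0.3752, -0.179, 0.06], [0.3787, -0.1346, 0.06]] c [ 0.4536 -0.1664  0.06  ] sides [0.0441, 0.1533, 0.0445, 0.1559]
 dir 03 (deg from x) -7.155750061723326
 dir 10 (deg from x) 83.88293919397395
[319 181  19  65 931]
((328.243896484375, 213.03712463378906), (17.804481506347656, 64.26205444335938), 1.2188751697540283) [ 0.46087416 -0.04758379  0.06      ]
proj scene crop3 [589.24035724 195.55476768]
proj scene crop3 [517.46945581 283.36926682]
bin [148.18592946  20.7519049 ]
bin [351.03980917  67.48249754]
[[ 0.31  -0.    -0.951]
 [ 0.951 -0.001  0.31 ]
 [-0.001 -1.     0.   ]]
```

Measured sizes match the given ones (bin 154 × 228, blue box 44 × 154), and the two views agree. Blue box centre is (0.461, -0.048) with its long axis at about -1.5°. Bin centre is (0.493, 0.280) with its long axis at 83.8°. Next I move above the blue box.

>>> play_rows([
  [[-0.0283, 0, -0.0283], [0, 0, 0], 1],
  [[-0.0283, 0, -0.0283], [0, 0, 0], 1],
  [[-0.0283, 0, -0.0283], [0, 0, 0], 1],
  [[-0.0283, 0, -0.0283], [0, 0, 0], 1],
  [[-0.0283, 0, -0.0283], [0, 0, 0], 1],
  [[-0.0283, 0, -0.0283], [0, 0, 0], 1],
  [[-0.0283, 0, -0.0283], [0, 0, 0], 1],
  [[-0.0283, 0, -0.0283], [0, 0, 0], 1],
  [[-0.0283, 0, -0.0283], [0, 0, 0], 1],
  [[-0.0283, 0, -0.0283], [0, 0, 0], 1],
], grip_force=40)

```text
time_s: 1.1
tool_pos: [0.352, 0.1647, 0.2483]
tool_rot: [-0.572, -0.415, 0.415, 0.572]
contact_force: [0.1, 0.6, 0.7]
opening: 0.0854
```

>>> play_rows([
  [[-0.0283, 0, -0.0283], [0, 0, 0], 1],
  [[-0.0283, 0, -0.0283], [0, 0, 0], 1],
  [[-0.0283, 0, -0.0283], [0, 0, 0], 1],
  [[-0.0283, 0, -0.0283], [0, 0, 0], 1],
  [[-0.0283, 0, -0.0283], [0, 0, 0], 1],
  [[-0.0283, 0, -0.0283], [0, 0, 0], 1],
  [[0, 0, 0], [0, -5.5, 0], 1],
  [[0, 0, 0], [0, -5.5, 0], 1],
  [[0, 0, 0], [0, -5.5, 0], 1],
  [[0, 0, 0], [0, 0, 0], 1],
])

```text
time_s: 2.1
tool_pos: [0.4605, -0.0478, 0.2481]
tool_rot: [-0.506, -0.493, 0.494, 0.507]
contact_force: [0.2, -0.7, -0.6]
opening: 0.0855
```

```bash
cat > st.py <<'E'
from bench import env
import numpy as np
from scipy.spatial.transform import Rotation as R
def st():
    s=env.sense();m=R.from_quat(s["tool_rot"]).as_matrix();print(s["time_s"],s["tool_pos"].round(4),"yaw",np.degrees(np.arctan2(m[1,0],m[0,0])),"F",s["contact_force"].round(2),"op",s["opening"],s["qpos"].round(2));print(m.round(4));return s,m
E
python3 - <<'E'
from st import *
s,m=st();print(m.T@(np.array([.461,-.048,.05])-s["tool_pos"]))
E
```

```text
2.1 [ 0.4605 -0.0478  0.2481] yaw 88.53328987522767 F [ 0.22 -0.74 -0.6 ] op 0.08552239606746595 [-0.2   0.19  1.87 -0.    1.08 -1.75]
[[ 2.560e-02 -6.000e-04 -9.997e-01]
 [ 9.997e-01  1.000e-04  2.560e-02]
 [ 1.000e-04 -1.000e+00  6.000e-04]]
[-1.61386927e-04  1.98058933e-01 -6.48547636e-04]
```

>>> play_rows([
  [[0, 0.03, 0], [0, 0, 0], 1],
  [[0, 0.03, 0], [0, 0, 0], 1],
  [[0, 0.03, 0], [0, 0, 0], 1],
  [[0, 0.03, 0], [0, 0, 0], 1],
  [[0, 0.03, 0], [0, 0, 0], 1],
  [[0, 0.02, 0], [0, 0, 0], 1],
  [[0, 0.015, 0], [0, 0, 0], 1],
  [[0, 0.013, 0], [0, 0, 0], 1],
  [[0, 0, 0], [0, 0, 0], 1],
  [[0, 0, 0], [0, 0, 0], 0.5],
])

```text
time_s: 3.1
tool_pos: [0.4608, -0.0478, 0.0505]
tool_rot: [0.507, 0.493, -0.493, -0.507]
contact_force: [0.8, 0.6, 0.7]
opening: 0.073
```

>>> play_rows([
  [[0, 0, 0], [0, 0, 0], 0.2],
  [[0, 0, 0], [0, 0, 0], 0.2],
  [[0, 0, 0], [0, 0, 0], 0.2],
  [[0, 0, 0], [0, 0, 0], 0.2],
  [[0, 0, 0], [0, 0, 0], 0.2],
  [[0, 0, 0], [0, 0, 0], 0.2],
  [[0, 0, 0], [0, 0, 0], 0.2],
  [[0, 0, 0], [0, 0, 0], 0.2],
  [[0, 0, 0], [0, 0, 0], 0.2],
  [[0, 0, 0], [0, 0, 0], 0.2],
])

```text
time_s: 4.1
tool_pos: [0.4611, -0.0479, 0.0511]
tool_rot: [0.507, 0.493, -0.493, -0.506]
contact_force: [-2.2, -0.5, 5.8]
opening: 0.0441
```

```bash
python3 - <<'E'
from st import *
import cv2
s,m=st();i=env.snapshot("scene")["img"][120:320,220:460,::-1];cv2.imwrite("pics/g1.png",cv2.resize(i,None,fx=2.5,fy=2.5))
E
```

```text
4.1 [ 0.4611 -0.0479  0.0511] yaw 88.4529237917887 F [-2.24 -0.55  5.82] op 0.04406628895043229 [-0.2   0.52  2.01 -0.    0.61 -1.75]
[[ 2.700e-02  1.400e-03 -9.996e-01]
 [ 9.996e-01 -3.000e-04  2.700e-02]
 [-3.000e-04 -1.000e+00 -1.400e-03]]
```

View pics/g1.png

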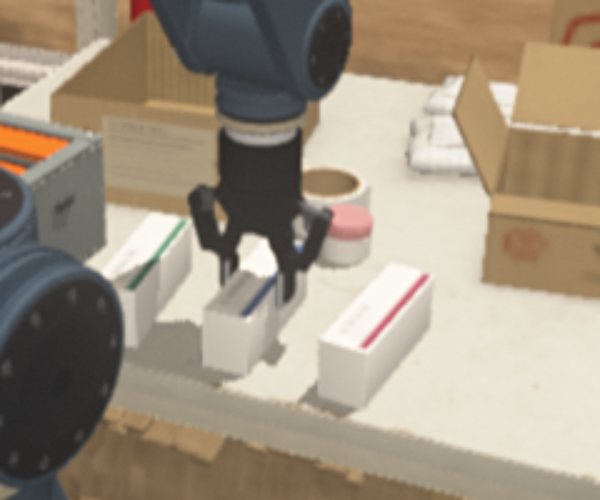

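The gripper straddles the blue box's middle and holds it (opening 44 mm, around (250,285) in the crop). The neighbours haven't been touched. Next I lift and move over the bin.

>>> play_rows([
  [[0, -0.01, 0], [0, 0, 0], 0.2],
  [[0, -0.02, 0], [0, 0, 0], 0.2],
  [[0, -0.025, 0], [0, 0, 0], 0.2],
  [[0, -0.025, 0], [0, 0, 0], 0.2],
  [[0, -0.025, 0], [0, 0, 0], 0.2],
  [[0, -0.025, 0], [0, 0, 0], 0.2],
  [[0, -0.025, 0], [0, 0, 0], 0.2],
  [[0, -0.025, 0], [0, 0, 0], 0.2],
  [[0, -0.025, 0], [0, 0, 0], 0.2],
  [[0, -0.025, 0], [0, 0, 0], 0.2],
], grip_force=50)

```text
time_s: 5.15
tool_pos: [0.4601, -0.0476, 0.2821]
tool_rot: [0.507, 0.493, -0.493, -0.507]
contact_force: [0.0, -0.5, -1.1]
opening: 0.0435
```

>>> play_rows([
  [[0.0329, 0, -0.0023], [0, 0, 0], 0.2],
  [[0.0329, 0, -0.0023], [0, 0, 0], 0.2],
  [[0.0329, 0, -0.0023], [0, 0, 0], 0.2],
  [[0.0329, 0, -0.0023], [0, 0, 0], 0.2],
  [[0.0329, 0, -0.0023], [0, 0, 0], 0.2],
  [[0.0329, 0, -0.0023], [0, 0, 0], 0.2],
  [[0.0329, 0, -0.0023], [0, 0, 0], 0.2],
  [[0.0329, 0, -0.0023], [0, 0, 0], 0.2],
  [[0.0329, 0, -0.0023], [0, 0, 0], 0.2],
  [[0.0329, 0, -0.0023], [0, 0, 0], 0.2],
])

```text
time_s: 6.15
tool_pos: [0.492, 0.2818, 0.2812]
tool_rot: [0.507, 0.493, -0.493, -0.507]
contact_force: [0.1, -0.9, -1.9]
opening: 0.0443
```

>>> play_rows([
  [[0, 0, 0], [0, -8.5, 0], 0.2],
  [[0, 0, 0], [0, -8.5, 0], 0.2],
  [[0, 0, 0], [0, -8.5, 0], 0.2],
  [[0, 0, 0], [0, -8.5, 0], 0.2],
  [[0, 0, 0], [0, -8.5, 0], 0.2],
  [[0, 0, 0], [0, -8.5, 0], 0.2],
  [[0, 0, 0], [0, -8.5, 0], 0.2],
  [[0, 0, 0], [0, -8.5, 0], 0.2],
  [[0, 0, 0], [0, -8.5, 0], 0.2],
  [[0, 0, 0], [0, -8.5, 0], 0.2],
])

```text
time_s: 7.15
tool_pos: [0.492, 0.2803, 0.2811]
tool_rot: [0.038, 0.706, -0.706, -0.038]
contact_force: [-0.2, -0.5, -0.8]
opening: 0.0445
```

```bash
python3 - <<'E'
from st import *
import cv2
s,m=st();print(m.T@(np.array([.493,.280,.122])-s["tool_pos"]))
for n in("top","scene"):
    i=env.snapshot(n)["img"][:,:,::-1];cv2.imwrite(f"pics/{n}2.png",i)
cv2.imwrite("pics/s2.png",cv2.resize(i[100:300,120:420],None,fx=2.6,fy=2.6))
E
```

```text
7.15 [0.492  0.2803 0.2811] yaw 173.808105888124 F [-0.24 -0.5  -0.84] op 0.04446699511224566 [ 0.44  0.35  1.57 -0.    1.22 -2.6 ]
[[-9.942e-01  1.000e-04 -1.079e-01]
 [ 1.079e-01  0.000e+00 -9.942e-01]
 [-1.000e-04 -1.000e+00 -0.000e+00]]
[-0.00096552  0.15906402  0.0002118 ]
```

View pics/top2.png

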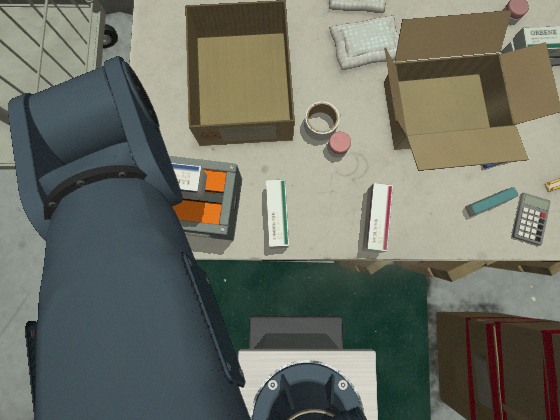

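View pics/s2.png

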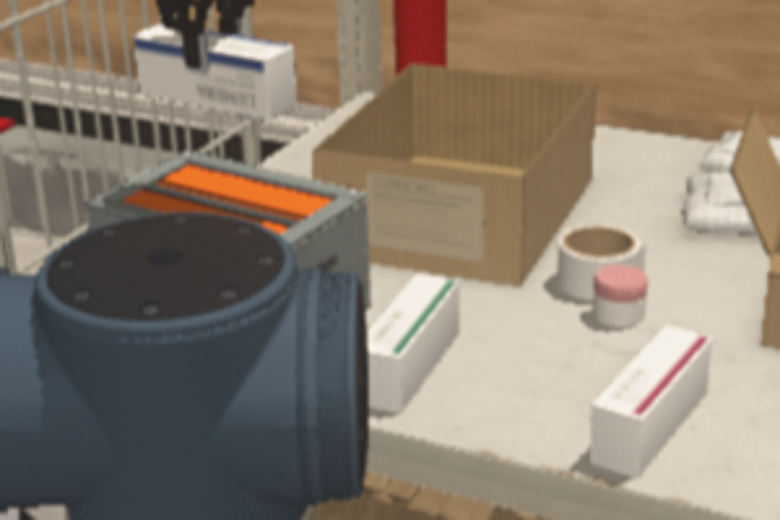

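The box is held level above the bin and the neighbours are in place. The visible right end of the box in the top view, near (200,166), lets me check where it sits in the hand.

```bash
python3 - <<'E'
from st import *
from h import *
import pickle,cv2
d=pickle.load(open("d0.pkl","rb"))
im=cv2.imread("pics/top2.png");s2=cv2.imread("pics/scene2.png")
s,m=st();p=s["tool_pos"]
zl=m[:,2];xl=m[:,0]
for sx in(-1,1):
  for sz in (-1,1):
    P=p+sx*.0225*xl+sz*.0775*zl+[0,0,.010];print(sx,sz,P.round(3),"top",((proj(d["top"],P)-[160,150])*8).round(1),"scene",((proj(d["scene"],P)-[150,90])*8).round(1))
cv2.imwrite("pics/t2c.png",cv2.resize(im[150:215,160:245],None,fx=8,fy=8,interpolation=cv2.INTER_CUBIC))
cv2.imwrite("pics/s2c.png",cv2.resize(s2[90:155,150:245],None,fx=8,fy=8,interpolation=cv2.INTER_CUBIC))
E
```

```text
7.25 [0.4921 0.2804 0.281 ] yaw 173.58932444721498 F [ 0.7   0.16 -1.74] op 0.043818956853569145 [ 0.44  0.35  1.57 -0.    1.22 -2.59]
[[-9.937e-01  1.000e-04 -1.117e-01]
 [ 1.117e-01  0.000e+00 -9.937e-01]
 [-1.000e-04 -1.000e+00 -1.000e-04]]
-1 -1 [0.523 0.355 0.291] top [-376.    39.9] scene [262.7 140.6]
-1 1 [0.506 0.201 0.291] top [331.1 120.9] scene [665.1 212.7]
1 -1 [0.478 0.36  0.291] top [-415.   239.9] scene [167.4 179.2]
1 1 [0.461 0.206 0.291] top [299.8 322.2] scene [575.2 255.4]
```

View pics/t2c.png

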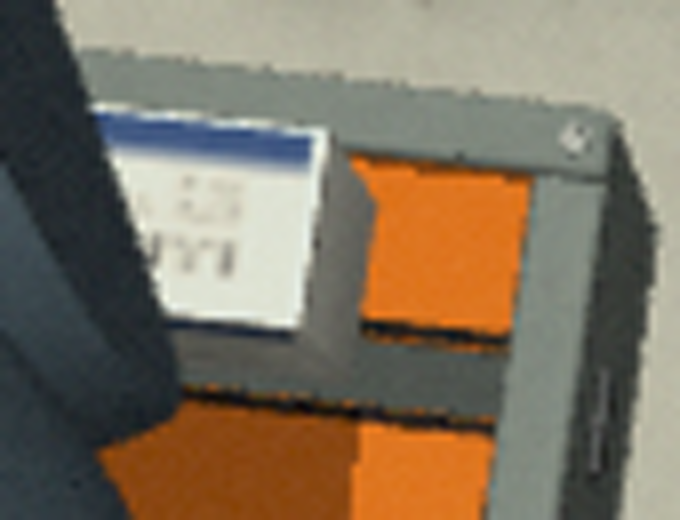

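View pics/s2c.png

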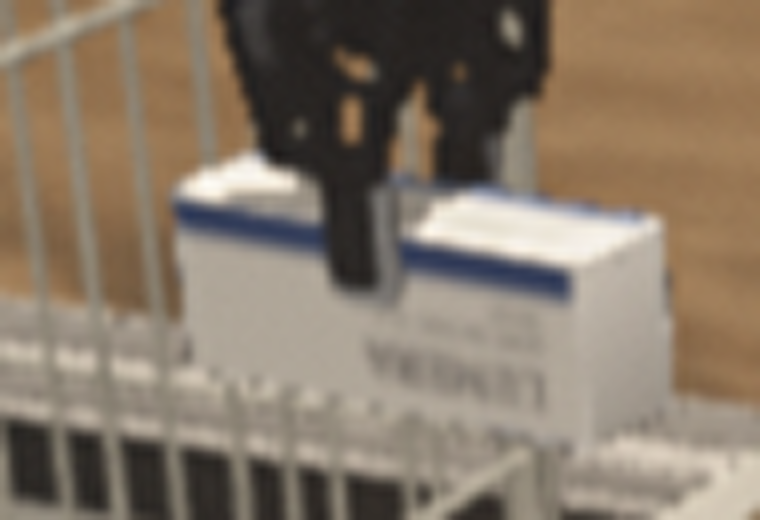

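The expected corners agree within about 2 mm: predicted (331,121) and (300,322), seen (328,128) and (298,330). Now I push down through the flap.

>>> play_rows([
  [[-0.001, 0.03, 0], [0, 0, 0], 0.2],
  [[0, 0.03, 0], [0, 0, 0], 0.2],
  [[0, 0.02, 0], [0, 0, 0], 0.2],
  [[0, 0.01, 0], [0, 0, 0], 0.2],
  [[0, 0.01, 0], [0, 0, 0], 0.2],
  [[0, 0.01, 0], [0, 0, 0], 0.2],
  [[0, 0.01, 0], [0, 0, 0], 0.2],
  [[0, 0.01, 0], [0, 0, 0], 0.2],
  [[0, 0.01, 0], [0, 0, 0], 0.2],
  [[0, 0.01, 0], [0, 0, 0], 0.2],
])

```text
time_s: 8.25
tool_pos: [0.4939, 0.2804, 0.1297]
tool_rot: [0.041, 0.706, -0.706, -0.04]
contact_force: [3.5, -1.1, -0.5]
opening: 0.044
```

>>> play_rows([
  [[0, 0.006, 0], [0, 0, 0], 0.2],
  [[0, 0.004, 0], [0, 0, 0], 0.2],
  [[0, 0, 0], [0, 0, 0], 0.2],
  [[0, 0, 0], [0, 0, 0], 0.2],
  [[0, 0, 0], [0, 0, 0], 0.2],
  [[0, 0, 0], [0, 0, 0], 0.2],
  [[0, 0, 0], [0, 0, 0], 0.2],
  [[0, 0, 0], [0, 0, 0], 0.2],
  [[0, 0, 0], [0, 0, 0], 0.2],
  [[0, 0, 0], [0, 0, 0], 0.2],
])

```text
time_s: 9.25
tool_pos: [0.4941, 0.2803, 0.1206]
tool_rot: [0.041, 0.706, -0.706, -0.04]
contact_force: [4.4, -0.8, -2.9]
opening: 0.0441
```

```bash
python3 - <<'E'
from st import *
import cv2
s,m=st()
i=env.snapshot("top")["img"][:,:,::-1];cv2.imwrite("pics/t3.png",cv2.resize(i[130:250,110:250],None,fx=5,fy=5))
i=env.snapshot("scene")["img"][:,:,::-1];cv2.imwrite("pics/s3.png",cv2.resize(i[100:220,130:280],None,fx=5,fy=5))
E
```

```text
9.25 [0.4941 0.2803 0.1206] yaw 173.47100218688897 F [ 4.36 -0.84 -2.93] op 0.044091284034033125 [ 0.43  0.54  1.71 -0.    0.89 -2.59]
[[-9.935e-01  1.600e-03 -1.137e-01]
 [ 1.137e-01  2.000e-04 -9.935e-01]
 [-1.600e-03 -1.000e+00 -3.000e-04]]
```

View pics/s3.png

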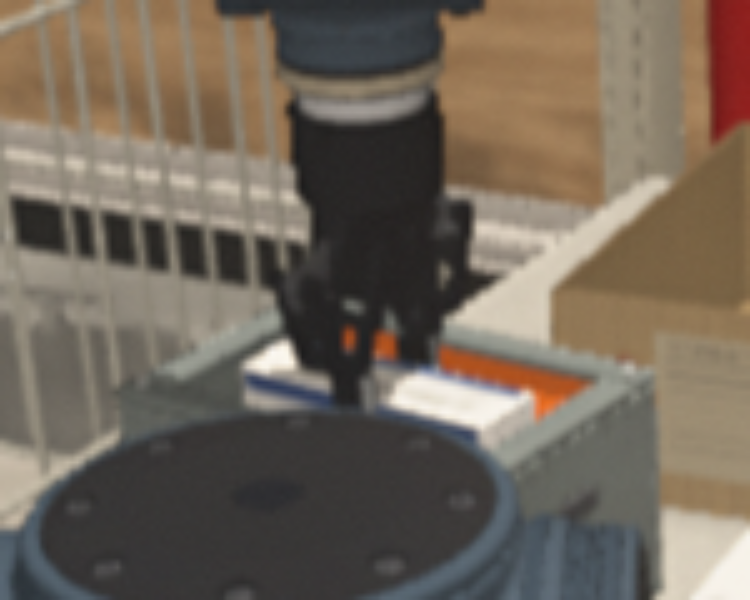

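View pics/t3.png

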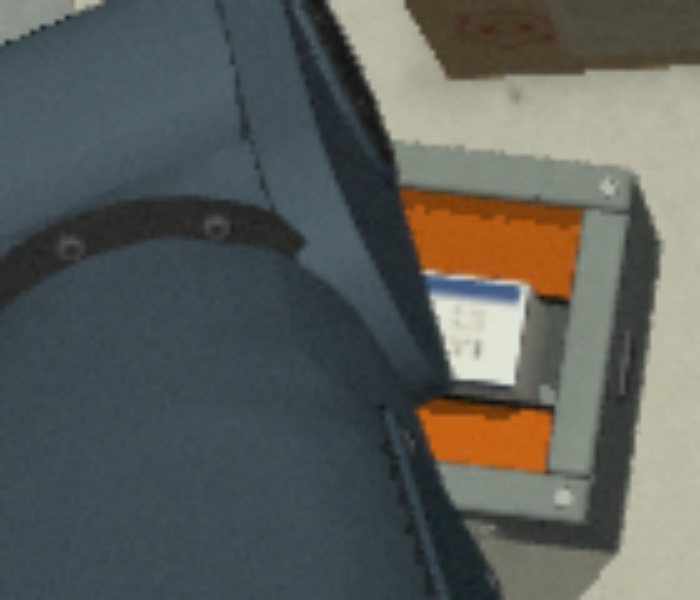

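The box's top is about level with the rim, its underside is about 59 mm below it, and both leaves are deflected. Now I release, opening only a little.

>>> play_rows([
  [[0, 0, 0], [0, 0, 0], 0.66],
  [[0, 0, 0], [0, 0, 0], 0.66],
  [[0, 0, 0], [0, 0, 0], 0.66],
  [[0, 0, 0], [0, 0, 0], 0.66],
  [[0, 0, 0], [0, 0, 0], 0.66],
  [[0, 0, 0], [0, 0, 0], 0.66],
  [[0, 0, 0], [0, 0, 0], 0.66],
  [[0, 0, 0], [0, 0, 0], 0.66],
  [[0, 0, 0], [0, 0, 0], 0.66],
  [[0, 0, 0], [0, 0, 0], 0.66],
])

```text
time_s: 10.35
tool_pos: [0.4935, 0.2804, 0.1203]
tool_rot: [0.04, 0.706, -0.706, -0.04]
contact_force: [0.5, 0.4, 5.1]
opening: 0.0564
```

```bash
python3 - <<'E'
from st import *
import cv2
s,m=st()
i=env.snapshot("top")["img"][:,:,::-1];a=cv2.resize(i[130:250,130:250],None,fx=3.3,fy=3.3)
i=env.snapshot("scene")["img"][:,:,::-1];b=cv2.resize(i[100:220,130:250],None,fx=3.3,fy=3.3);cv2.imwrite("pics/r4.png",cv2.hconcat([a,b]))
E
```

```text
10.35 [0.4935 0.2804 0.1203] yaw 173.46215624879068 F [0.47 0.45 5.09] op 0.05641407512519588 [ 0.43  0.54  1.71  0.    0.89 -2.59]
[[-9.935e-01  1.000e-04 -1.139e-01]
 [ 1.139e-01  1.000e-04 -9.935e-01]
 [-1.000e-04 -1.000e+00 -1.000e-04]]
```

View pics/r4.png

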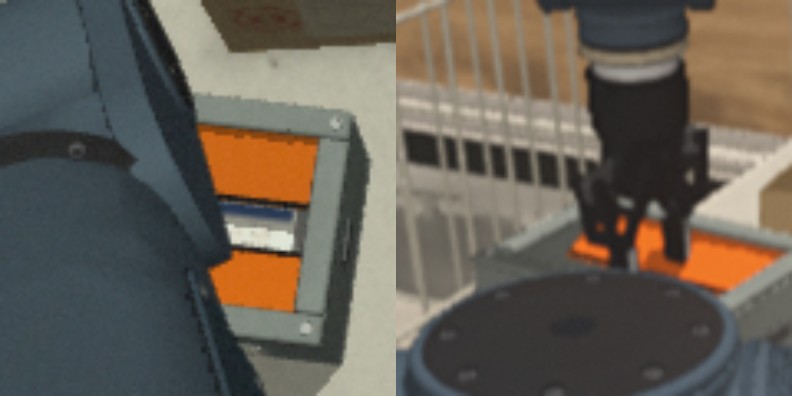

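The box has dropped inside and lies under the leaves, which now rest against the fingers (5 N). Next I withdraw straight up, then clear the view.

>>> play_rows([
  [[0, -0.005, 0], [0, 0, 0], 0.66],
  [[0, -0.01, 0], [0, 0, 0], 0.66],
  [[0, -0.015, 0], [0, 0, 0], 0.66],
  [[0, -0.02, 0], [0, 0, 0], 0.66],
  [[0, -0.02, 0], [0, 0, 0], 0.66],
  [[0, -0.02, 0], [0, 0, 0], 0.66],
  [[0, -0.02, 0], [0, 0, 0], 0.66],
  [[0, -0.02, 0], [0, 0, 0], 0.66],
  [[0, -0.02, 0], [0, 0, 0], 0.66],
  [[0, 0, 0], [0, 0, 0], 0.66],
])

```text
time_s: 11.45
tool_pos: [0.4939, 0.2806, 0.273]
tool_rot: [0.041, 0.707, -0.705, -0.039]
contact_force: [-0.1, -0.4, -0.3]
opening: 0.0565
```

>>> play_rows([
  [[0, 0, 0.03], [0, 0, 0], 0.66],
  [[0, 0, 0.03], [0, 0, 0], 0.66],
  [[0, 0, 0.03], [0, 0, 0], 0.66],
  [[0, 0, 0.03], [0, 0, 0], 0.66],
  [[0, 0, 0.03], [0, 0, 0], 0.66],
  [[0, 0, 0.03], [0, 0, 0], 0.66],
  [[0, 0, 0.03], [0, 0, 0], 0.66],
  [[0, 0, 0], [0, 0, 0], 0.66],
  [[0, 0, 0], [0, 0, 0], 0.66],
  [[0, 0, 0], [0, 0, 0], 0.66],
])

```text
time_s: 12.45
tool_pos: [0.4662, 0.095, 0.2699]
tool_rot: [-0.053, -0.695, 0.715, 0.048]
contact_force: [-0.1, -0.4, -0.2]
opening: 0.0565
```

```bash
python3 - <<'E'
from st import *
import cv2
s,m=st()
i=env.snapshot("top")["img"][:,:,::-1];cv2.imwrite("pics/t5.png",cv2.resize(i[130:260,110:410],None,fx=2.6,fy=2.6))
E
```

```text
12.45 [0.4662 0.095  0.2699] yaw 171.80029352722812 F [-0.12 -0.38 -0.18] op 0.05649378940799638 [ 0.12  0.19  1.81 -0.03  1.14 -2.87]
[[-0.9897  0.0041 -0.1428]
 [ 0.1426 -0.0288 -0.9894]
 [-0.0081 -0.9996  0.0279]]
```

View pics/t5.png

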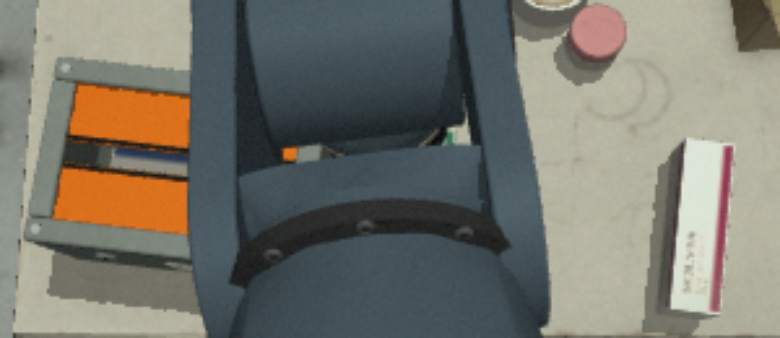

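Both leaves are shut with the box under the gap, but joint 6 ran up to its limit during that sideways move. I'll turn the wrist back and check the exact value.

```bash
python3 -c "
from bench import env
print(env.sense()['qpos'])"
```

```text
[ 0.11845178  0.19194309  1.8086154  -0.03207106  1.14063923 -2.86662424]
```

>>> play_rows([
  [[0, 0, 0], [0, 6, 0], 0.66],
  [[0, 0, 0], [0, 8, 0], 0.66],
  [[0, 0, 0], [0, 8, 0], 0.66],
  [[0, 0, 0], [0, 8, 0], 0.66],
  [[0, 0, 0], [0, 8, 0], 0.66],
  [[0, 0, 0], [0, 8, 0], 0.66],
  [[0, 0, 0], [0, 8, 0], 0.66],
  [[0, 0, 0], [0, 8, 0], 0.66],
  [[0, 0, 0], [0, 8, 0], 0.66],
  [[0, 0, 0], [0, 8, 0], 0.66],
])

```text
time_s: 13.5
tool_pos: [0.4662, 0.095, 0.2698]
tool_rot: [-0.493, -0.508, 0.521, 0.477]
contact_force: [-0.2, 0.3, 0.1]
opening: 0.0563
```

```bash
python3 - <<'E'
from st import *
s,m=st();print(m.T@(np.array([.45,-.13,.29])-s["tool_pos"]))
E
```

```text
13.5 [0.4662 0.095  0.2698] yaw 93.45922707414014 F [-0.17  0.31  0.13] op 0.05629618093749291 [ 0.12  0.19  1.81 -0.03  1.14 -1.5 ]
[[-0.0603  0.004  -0.9982]
 [ 0.9978 -0.0289 -0.0604]
 [-0.0291 -0.9996 -0.0022]]
[-0.22406718 -0.01370827  0.02967265]
```

The range (2.87) was not passed: joint 6 read 2.8666. Next I move right to clear the view of the bin and the green box.

>>> play_rows([
  [[-0.028, -0.002, 0.003], [0, 0, 0], 0.66],
  [[-0.028, -0.002, 0.003], [0, 0, 0], 0.66],
  [[-0.028, -0.002, 0.003], [0, 0, 0], 0.66],
  [[-0.028, -0.002, 0.003], [0, 0, 0], 0.66],
  [[-0.028, -0.002, 0.003], [0, 0, 0], 0.66],
  [[-0.028, -0.002, 0.003], [0, 0, 0], 0.66],
  [[-0.028, -0.002, 0.003], [0, 0, 0], 0.66],
  [[-0.028, -0.002, 0.003], [0, 0, 0], 0.66],
  [[0, 0, 0], [0, 0, 0], 0.66],
  [[0, 0, 0], [0, 0, 0], 0.66],
])

```text
time_s: 14.5
tool_pos: [0.4568, -0.13, 0.2923]
tool_rot: [-0.491, -0.509, 0.522, 0.476]
contact_force: [0.8, -0.5, -0.5]
opening: 0.0563
```

```bash
python3 - <<'E'
from st import *
import cv2
s,m=st()
i=env.snapshot("top")["img"][:,:,::-1];cv2.imwrite("pics/t6.png",cv2.resize(i[130:260,110:410],None,fx=2.6,fy=2.6))
i=env.snapshot("scene")["img"][:,:,::-1];cv2.imwrite("pics/s6.png",i)
E
```

```text
14.5 [ 0.4568 -0.13    0.2923] yaw 93.70269835854084 F [ 0.8  -0.48 -0.46] op 0.05625324515156197 [-0.36  0.16  1.79 -0.03  1.18 -1.99]
[[-0.0646  0.0039 -0.9979]
 [ 0.9975 -0.0287 -0.0646]
 [-0.0289 -0.9996 -0.0021]]
```

View pics/t6.png

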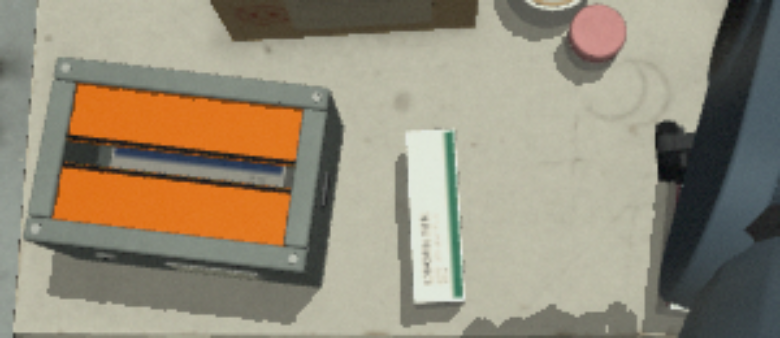

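View pics/s6.png

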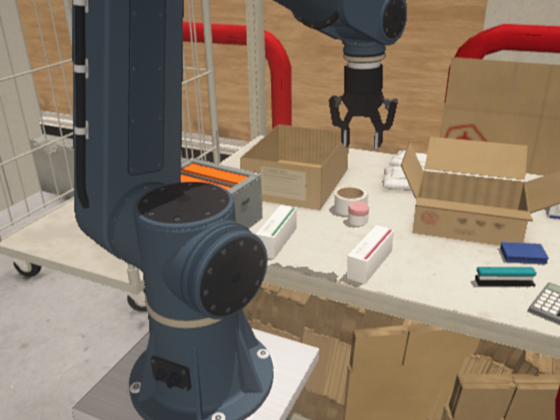

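The flap is shut and the leaves look the same as at the start. The blue box lies inside, seen through the gap at about (200,165), and the green and maroon boxes are in place. The gripper is in free air.

```bash
python3 -c "
from bench import env
print(env.sign_off())"
```

```text
the job is handed in; nothing more can be done
None
```

The blue-banded box is in the returns bin and the flap has swung shut. I gripped the box from above, pushed it through the flap until its underside was about 59 mm below the rim, opened the fingers to 56 mm and withdrew straight up.

**Last checks:**
- The final top view shows both orange leaves shut and the box lying inside, seen through the gap between them.
- The green and maroon boxes look unmoved by eye; I did not re-measure them. In the last top view the arm hid the maroon box, but the scene view and earlier top views show it in place.
- The gripper is in free air, with under 1 N on the wrist. The clock was at about 14.5 s of the 35 s allowed.

**One thing that went wrong:** while I moved the empty gripper away, joint 6 ran up to its limit. It read -2.8666 against -2.87 rad, so the reading stayed inside the range, and I turned it back straight away. That tilted the tool by about 2°, with no contact.

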